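# Open the rollers of a bench dough sheeter

## Task

Open up the rollers of the bench dough sheeter: with the fingertips press down the thumb pad of the ratchet pawl until the pawl snaps clear of the toothed wheel and stays clear, then push the gap lever down past its teeth until it is fully home on its bottom stop. Only press and push: do not take the pad or the lever's grip between the fingers, do not raise the lever to the top of its travel, and do not force anything. Leave the pawl thrown clear, and the other things on the counter where they are.

Things in the scene. Friction and masses are not known exactly. Their poses are not given: they have to be found in the camera images.
- sheeter: White hand-cranked bench dough sheeter, fixed: two upright cheeks, two rollers 310 mm wide between them, sloping metal chutes. Gap lever, toothed wheel and pawl are outside the cheek on the robot's right (-y). Origin: on the counter below the gap shaft, in the lever's plane; x = away from the robot, y = along the rollers to the left, z up. That cheek: y = 57 to 67, x = -110 to 148, top at 235 to 258 mm.
- gap_shaft (a point): Axis of the gap shaft in the lever's plane, 155 mm above the sheeter's origin; the shaft runs along the sheeter's y. It carries the lever, the toothed ratchet wheel (132 mm across, a tooth every 0.26 rad, at y = 18 to 32 mm) and the upper roller.
- lever (a joint): Angle of the gap lever about the gap shaft, rad: 0 = top, 55 degrees above level; grows as it is pushed down; 1.2 = bottom stop, 14 degrees below level, rollers fully open. Pawl in: it goes down only to the next tooth (0.26 or 0.52), however hard it is pushed. Pawl clear: about 5 to 10 N down at the grip moves it, and it stays where it is left.
- lever_grip (a point): Centre of the lever's grip, a black cylinder 26 mm thick along the sheeter's y (y = 0 to -85 mm, this point at -43), on the robot's side of the shaft and 175 mm from it. At lever angle q it is 175 cos(0.96 - q) mm from the shaft towards the sheeter's -x, at height 155 + 175 sin(0.96 - q) mm: 283 to 232 mm at the start, 113 mm at the bottom stop.
- pawl (a joint): Angle of the pawl on its pin, rad: 0 to about 0.12 = its nose lies in or on the teeth; 0.42 = thrown clear, at its stop. Grows as the thumb pad is pressed down. An over-centre spring drives it from the middle (0.2) to either end: pressed past the middle it snaps clear and stays clear when let go.
- pawl_pad (a point): Middle of the top of the pawl's thumb pad, a steel plate 28 mm (x) by 52 mm (y), 5 mm thick, over the toothed wheel: at about x = 15, y = 2 mm from the sheeter's origin, 253 mm high with the pawl at 0. Pressed down it sinks to 228 mm at pawl 0.42, drifting 3 mm to -x and tipping up to 13 degrees either way. Takes 4 to 5 N at first (10 N if the lever was pushed hard onto a tooth), less past the middle.
- scraper: Loose bench scraper lying flat under the gap lever: steel blade with a wooden back, 97 x 130 mm, 24 mm high. Origin on its underside near the middle. Bystander.
- shaker: Loose aluminium flour shaker standing upright, 68 mm across, 128 mm high. Origin at the middle of its underside. Bystander; it, the ring cutter and the small bowl swap places.
- cutter: Loose open steel ring cutter, 84 mm across, 45 mm high. Origin at the middle of its underside. Bystander.
- bowl: Loose small steel bowl, 110 mm across, 50 mm high. Origin at the middle of its underside. Bystander.
- spatula: Loose spatula with a blue handle, 250 mm long, lying flat. Bystander.
- loaf: Loose round loaf, 156 mm across, 72 mm high. Origin at the middle of its underside. Bystander.
- carton: Loose white pastry carton, 110 x 160 x 60 mm. Origin at the middle of its underside. Bystander.

How it is judged:
By the outcome, as a careful person would: the job done as asked, in the order asked, and still so for the second after the job is handed in, with the robot touching nothing.
It also fails if it takes over 38 s, if anything falls off the work surface, if the arm or the gripper's body presses on something with over 40 N, if the wrist force passes 120 N, or if a joint passes its speed limit or range.

## Robot

A 6-joint arm with a two-finger parallel gripper is mounted at the origin on the work surface. World frame = base frame: x ahead of the robot, y to its left, z up, the work surface at z = 0. Lengths are in m, angles in rad, forces in N, time in s.
With the tool pointing down it reaches from about 0.325 to 1 m from the base axis. Payload 5.1 kg.
Tool frame: the origin (TCP) lies between the finger pads; the fingertips stand 22 mm ahead of it and the grasp point (between the pads) lies 3 mm ahead of it; z points along the fingers, x is the direction in which the jaws open and shut, and the axes are right-handed (so a half turn about z gives the same grasp; the last joint's range is limited). The gripper opens to 85 mm and grips with 20 to 120 N. Pads are 22 mm wide; open, the fingers measure 114 mm over their backs; the gripper's body (76 mm by 85 mm) begins 54 mm behind the grasp point. The pads swing forward as they close: fully open they stand 13 mm farther back than shut.
Start: joints at [1.266, 0.124, 1.65, -0, 1.367, -0.083], TCP at [0.143, 0.634, 0.253] pointing down, gripper open.
Joint ranges: [-2.61, 2.61], [-1.02, 2.33], [0.03, 2.71], [-1.35, 4.49], [0.32, 2.68], [-2.91, 2.91]. Speed limits (rad/s): [2.57, 2.57, 3.14, 3.14, 3.14, 3.14].

## Interface

Orientations are given as a unit quaternion [w, x, y, z].
In Python, from workcell import arm gives the robot as it stands.
- The arm moves only by the tool drive_tool, never from a script. Its argument "deltas" is a list of rows, each a list of 6 numbers: the shift along the tool's x, y, z in m, then the turn, a rotation vector about the tool's x, y, z in degrees. A call has 1 to 8 rows; each row shifts and turns the pose as measured when the row begins, along the tool's axes as they then stand; what a row does not reach is not made up. A row lasts 1/12 s, in which the tool goes at most 41.7 mm and 7.16 degrees, less where a joint would pass 70% of its speed; a pose out of reach is approached as far as the arm can. A call is refused whole if a number of a shift passes 0.0417 or a number of a turn 7.16, either way. A call with a gripper value outside its range is refused whole. "grip" is the closure, from 0 (fully open) to 1 (shut), set as the call begins (left out, the last holds). The fingers move at their own pace and stop on an object; "force" is the grip in N (left out, the last holds). Time passes only in rows, so rows that do not move let the fingers close. It gives the time, the measured TCP pose, the force and the opening at its end, in the units of the state.
- arm.sense(): the state, without advancing time (a new reading comes with each control period).
- arm.read_camera(name): name is "scene" or "top" or "wrist"; returns the picture (400x640x3 uint8, red, green, blue); there is no depth.
- arm.calibration(name): a dict with "fx", "fy", "cx", "cy" (pixels), "rvec" (rotation vector, rad) and "tvec" (3), from world to camera coordinates, as OpenCV has them; the wrist camera has in their place "tool_from_camera" (4x4, takes a point from camera to tool coordinates, whose origin is the TCP and whose axes are the tool frame's). Camera axes: x right, y down, z forward; pixel columns grow to the right and rows downward; lengths in m; the calibration is good to about 2 mm. A picture is of the moment at which its call begins: read the wrist's pose just before it. calibration takes no time and is no camera call.
- arm.sign_off(): hands the job in, once; it reports no verdict.
Trained networks look in the newest picture that a camera, given by its name, has taken for a name from the list of things; names that differ only in an ending like _2 or _b are one class to them, and where a whole thing is asked for, a point or a joint stands for the part that bears it (a point fixed in the world has none). Each returns a list of dicts, best first, with "score" (0 to 1); they miss things now and then, are a little off and sometimes report something else, mostly with a low value. They report only what shows in the picture. A call takes as long as a camera call.
- arm.search_frame(name, camera): "box" ([left, top, right, bottom] in pixels, round what is visible of it).
- arm.masks_of(name, camera): "region" (400x640 bool, what is visible of it) and "box" ([left, top, right, bottom] in pixels, round what is visible of it).
- arm.landmark_of(name, camera): "location" ([column, row] in pixels: a listed point, or the origin of a listed thing).
The state is a dict: "time_s": time; "joints": joint angles; "qd": joint speeds; "tau": joint torques, N m; "tool_pos": TCP position; "orientation": TCP orientation; "wrist_force": force on the tool from outside, world axes, zero at the start; "ft_torque": the same for the moment, N m; "finger_gap": finger opening in m.
Only numpy, scipy, OpenCV 4.12 (cv2) and the standard library are available. Lean on these libraries where they do the work, as an engineer would, in place of code of your own. Each camera call takes 0.05 s, during which the arm holds its last target.

## Working session

There is one attempt and no reset: what is moved stays moved. The work goes in short steps, Python scripts to look and compute and a tool call to move; the robot and the scene stay as the last step left them, time stands still between calls to the robot, and variables do not carry over. Pictures are saved under pics/ and viewed, and the job is handed in when it is done.

Besides the shell and the picture viewer there is one more tool, called after "Emit:" as name(argument=value, ...) on one line, values as JSON. drive_tool: Moves the arm, as the interface text tells. Its arguments: {"type":"object","properties":{"deltas":{"type":"array","items":{"type":"array","items":{"type":"number"}}},"grip":{"type":"number"},"force":{"type":"number"}},"required":["deltas"]}

```bash
mkdir -p pics; ls
cat > h.py <<'E'
import numpy as np, cv2
from workcell import arm
from scipy.spatial.transform import Rotation as R
def save(cam,n):
    im=arm.read_camera(cam); cv2.imwrite(f'pics/{n}.png',im[:,:,::-1]); return im
def K(c): return np.array([[c['fx'],0,c['cx']],[0,c['fy'],c['cy']],[0,0,1.]])
def ray(cam,px):
    c=arm.calibration(cam); Rm=cv2.Rodrigues(np.array(c['rvec'],float))[0]; t=np.array(c['tvec'],float)
    d=Rm.T@np.linalg.inv(K(c))@np.array([px[0],px[1],1.]); return -Rm.T@t, d
def atz(cam,px,z):
    o,d=ray(cam,px); return o+d*(z-o[2])/d[2]
def proj(cam,P):
    c=arm.calibration(cam); return cv2.projectPoints(np.array(P,float).reshape(-1,3),np.array(c['rvec'],float),np.array(c['tvec'],float),K(c),None)[0].reshape(-1,2)
def tri(px1,px2,c1='scene',c2='top'):
    o1,d1=ray(c1,px1);o2,d2=ray(c2,px2)
    s=np.linalg.lstsq(np.c_[d1,-d2],o2-o1,rcond=None)[0]
    a=o1+d1*s[0];b=o2+d2*s[1]; return (a+b)/2,np.linalg.norm(a-b)
E
python3 - <<'E'
from h import *
s=arm.sense();print(s)
save('scene','s0');save('top','t0')
for n in ['sheeter','gap_shaft','lever_grip','pawl_pad']:
    for c in ['scene','top']:
        print(n,c,[(np.round(k['location'],1),round(k['score'],2)) for k in arm.landmark_of(n,c)][:3])
E
```

```text
pics
{'time_s': 0.0, 'joints': array([ 1.26635272e+00,  1.24497644e-01,  1.65168495e+00,  6.09820489e-06,
        1.36754853e+00, -8.25964531e-02]), 'qd': array([-1.62153963e-05, -5.85573421e-04,  1.68449296e-05,  4.55059925e-04,
       -4.94189421e-04,  1.09923841e-04]), 'tau': array([ 1.27650939e-03, -4.23602951e+01, -3.65457809e+01,  5.12246697e-05,
        6.65653904e-03,  1.76661949e-06]), 'tool_pos': array([0.14287025, 0.63350742, 0.25205136]), 'orientation': array([ 5.94070778e-04,  7.81035113e-01,  6.24486196e-01, -8.89018218e-04]), 'wrist_force': array([ 0.38961514, -0.76511206, -0.31278705]), 'ft_torque': array([-0.02758111,  0.0034427 , -0.04669559]), 'finger_gap': 0.08531965491537552}
sheeter scene []
sheeter top [(array([360.6, 184.2]), 0.67)]
gap_shaft scene [(array([281.4, 227.7]), 0.81)]
gap_shaft top [(array([366.2, 173.1]), 0.74)]
lever_grip scene [(array([250.7, 179.6]), 0.76)]
lever_grip top [(array([392.6, 201.3]), 0.91)]
pawl_pad scene [(array([282.3, 209.5]), 0.56)]
pawl_pad top [(array([369.8, 162.5]), 0.73), (array([408.5, 182.8]), 0.67)]
```

View pics/s0.png

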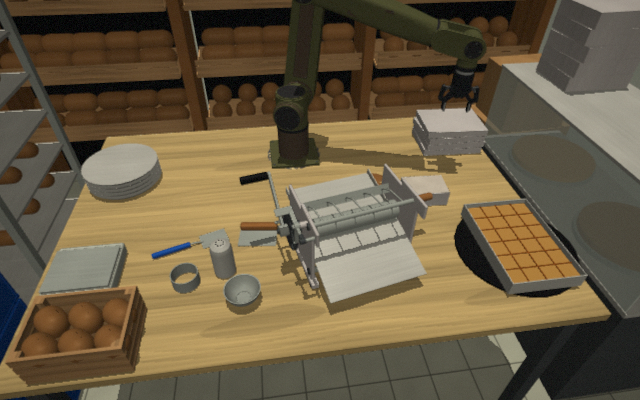

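View pics/t0.png

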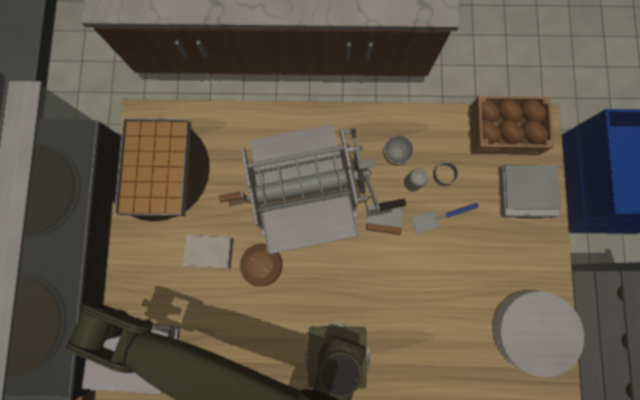

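Run:
```python
from h import *
for n,a,b in [('shaft',(281.4,227.7),(366.2,173.1)),('grip',(250.7,179.6),(392.6,201.3)),('pad',(282.3,209.5),(369.8,162.5))]:
    print(n,tri(a,b))
print(arm.calibration('top'),arm.calibration('scene'))
print(atz('top',(360.6,184.2),0))
```

```text
shaft (array([ 0.62765035, -0.08901908,  0.1614295 ]), np.float64(6.518369663364746e-05))
grip (array([ 0.51499447, -0.16533091,  0.26479774]), np.float64(0.005697958846701595))
pad (array([ 0.64388666, -0.08764313,  0.24960557]), np.float64(0.009715082403557859))
{'fx': 458.47803299083864, 'fy': 458.47803299083864, 'cx': 319.27013656616657, 'cy': 195.16991466572398, 'rvec': array([ 2.14567025, -2.11487835,  0.16862173]), 'tvec': array([0.06326349, 0.56896987, 1.62434552])} {'fx': 408.0820737455455, 'fy': 408.0820737455455, 'cx': 321.1769219852284, 'cy': 202.24121008562793, 'rvec': array([ 1.80785815,  1.57340717, -0.70606451]), 'tvec': array([-0.12224346, -0.21796076,  1.80978942])}
[ 0.62007735 -0.08302063  0.        ]
```

Run:
```python
import cv2
s=cv2.imread('pics/s0.png');t=cv2.imread('pics/t0.png')
cv2.imwrite('pics/s0z.png',cv2.resize(s[150:310,200:440],None,fx=3.3,fy=3.3,interpolation=cv2.INTER_CUBIC))
cv2.imwrite('pics/t0z.png',cv2.resize(t[115:265,230:430],None,fx=4,fy=4,interpolation=cv2.INTER_CUBIC))
```

```text
(no output)
```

View pics/s0z.png

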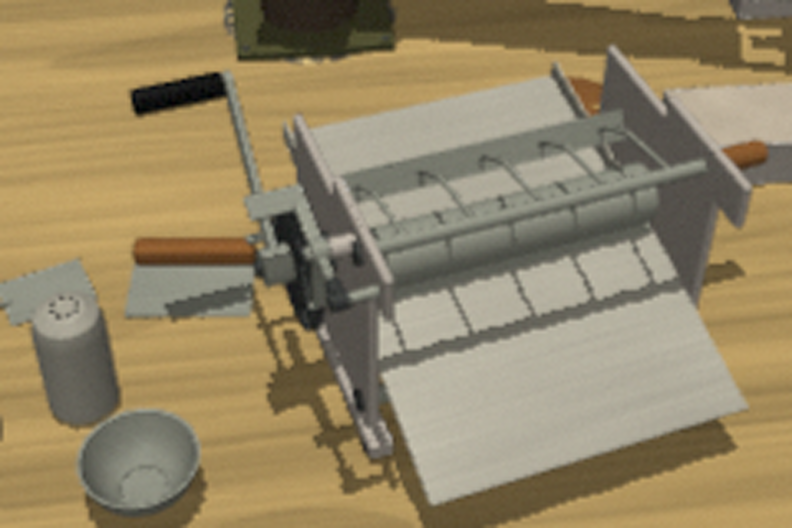

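View pics/t0z.png

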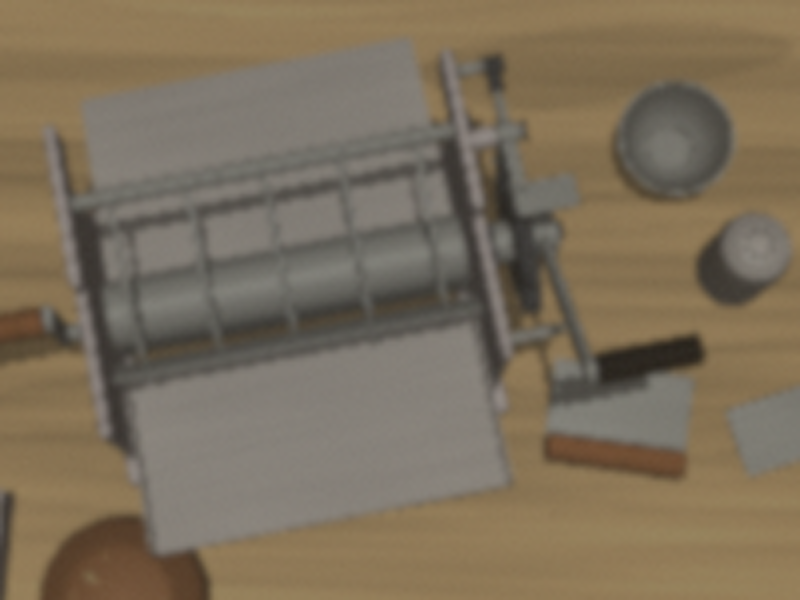

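```bash
cat > fit.py <<'E'
from h import *
from scipy.optimize import least_squares
def S(p): return (200+p[0]/3.3,150+p[1]/3.3)
def T(p): return (230+p[0]/4,115+p[1]/4)
for z in (.15,.2,.24):
    for a,b in [((80,203),(525,130)),((118,380),(475,310)),((105,295),(465,222)),((600,363),(700,348))]:
        A=atz('top',T(a),z);B=atz('top',T(b),z);d=A-B;print(z,np.degrees(np.arctan2(-d[0],d[1])),np.linalg.norm(d))
obs=[('scene','sh',(281.4,227.7)),('top','sh',(366.2,173.1)),('scene','g0',S((225,87))),('scene','g1',S((137,101))),('top','g0',T((600,363))),('top','g1',T((702,348))),
('scene','pad',S((275,204))),('top','pad',T((550,193))),('scene','pad',(282.3,209.5)),('top','pad',(369.8,162.5)),('scene','gc',(250.7,179.6)),('top','gc',(392.6,201.3))]
def pts(p):
    x,y,w,q=p
    c=.175*np.cos(.96-q);h=.155+.175*np.sin(.96-q)
    L=dict(sh=[0,0,.155],g0=[-c,0,h],g1=[-c,-.085,h],gc=[-c,-.043,h],pad=[.015,.002,.253])
    Rz=R.from_euler('z',w).as_matrix()
    return {k:Rz@np.array(v)+[x,y,0] for k,v in L.items()}
def res(p):
    P=pts(p); return np.concatenate([proj(c,P[k])[0]-np.array(o) for c,k,o in obs])
if __name__=='__main__':
    r=least_squares(res,[.627,-.089,.17,.3],loss='soft_l1')
    print(r.x,np.degrees(r.x[2]))
    for o,e in zip(obs,r.fun.reshape(-1,2)):print(o[:2],np.round(e,1))
    for k,v in pts(r.x).items():print(k,np.round(v,4))
E
python3 fit.py
```

```text
0.15 10.3394860949043 0.3912839230227377
0.15 12.030051794384137 0.31036990369567863
0.15 12.475925143928507 0.3159230505137917
0.15 9.399184574282764 0.08634880851421484
0.2 10.339486094904311 0.37863504979974916
0.2 12.030051794384137 0.3003367044429466
0.2 12.475925143928492 0.3057103369852154
0.2 9.399184574282785 0.0835574463662
0.24 10.3394860949043 0.36851595122135844
0.24 12.030051794384118 0.29231014504076097
0.24 12.475925143928514 0.29754016616235424
0.24 9.39918457428275 0.08132435664778814
[ 0.63085009 -0.08925504  0.22935701  0.27477522] 13.141188798174888
('scene', 'sh') [0.1 2.3]
('top', 'sh') [-0.1 -0.5]
('scene', 'g0') [-1.7 -1.3]
('scene', 'g1') [-2.5  0.5]
('top', 'g0') [-0.8  0.4]
('top', 'g1') [-0.  -1.6]
('scene', 'pad') [-1.5 -3.1]
('top', 'pad') [-0.3 -1.5]
('scene', 'pad') [-0.4 -0.8]
('top', 'pad') [-2.6 -0.7]
('scene', 'gc') [ 2.  -1.5]
('top', 'gc') [-0.1  2. ]
sh [ 0.6309 -0.0893  0.155 ]
g0 [ 0.4989 -0.1201  0.2657]
g1 [ 0.5182 -0.2028  0.2657]
gc [ 0.5087 -0.1619  0.2657]
pad [ 0.645  -0.0839  0.253 ]
```

```bash
cat >> h.py <<'E'
def plan(P,yaw=None,n=None,quiet=False):
    """delta in tool frame to reach world P (tool down, tool x at world angle yaw), total"""
    s=arm.sense(); Rt=R.from_quat(np.roll(s['orientation'],-1)); d=np.array(P)-s['tool_pos']
    print('t',round(s['time_s'],2),'pos',np.round(s['tool_pos'],4),'F',np.round(s['wrist_force'],1),'gap',round(s['finger_gap'],4))
    X=Rt.as_matrix()[:,0]; print('yaw x',np.degrees(np.arctan2(X[1],X[0])),'world d',np.round(d,4),'tool d',np.round(Rt.inv().apply(d),4))
    if yaw is not None:
        y=np.radians(yaw); M=np.c_[[np.cos(y),np.sin(y),0],[np.sin(y),-np.cos(y),0],[0,0,-1]]
        print('rot',np.round(np.degrees((Rt.inv()*R.from_matrix(M)).as_rotvec()),2))
E
python3 - <<'E'
from h import *
plan([.62,-.09,.38],13)
print(arm.calibration('wrist'))
E
```

```text
t 0.5 pos [0.143  0.634  0.2533] F [ 0.6  0.7 -0.1] gap 0.0855
yaw x 77.2927131007434 world d [ 0.477  -0.724   0.1267] tool d [-0.6014  0.6246 -0.1267]
rot [1.000e-02 1.000e-02 6.429e+01]
{'fx': 355.48655621869716, 'fy': 355.48655621869716, 'cx': 315.6358890201813, 'cy': 199.73957546353154, 'tool_from_camera': array([[ 9.99998737e-01, -7.05925841e-04, -1.42420230e-03,
        -3.31989094e-04],
       [ 1.06775963e-03,  9.62050318e-01,  2.72870015e-01,
        -6.98705577e-02],
       [ 1.17752828e-03, -2.72871191e-01,  9.62049856e-01,
        -1.20506482e-01],
       [ 0.00000000e+00,  0.00000000e+00,  0.00000000e+00,
         1.00000000e+00]])}
```

Emit:
drive_tool(deltas=[[0,0,-0.035,0,0,0],[0,0,-0.035,0,0,0],[0,0,-0.035,0,0,0],[0,0,-0.025,0,0,0],[-0.025,0.027,0,0,0,0],[-0.025,0.027,0,0,0,0],[-0.025,0.027,0,0,0,0],[-0.025,0.027,0,0,0,0]], grip=1, force=30)

```text
time_s: 1.17
tool_pos: [0.2251, 0.5128, 0.3873]
orientation: [0.001, 0.778, 0.629, -0.002]
wrist_force: [-0.4, 0.2, -0.5]
finger_gap: -0.0001
```

Emit:
drive_tool(deltas=[[-0.028,0.028,0,0,0,0],[-0.028,0.028,0,0,0,0],[-0.028,0.028,0,0,0,0],[-0.028,0.028,0,0,0,0],[-0.028,0.028,0,0,0,0],[-0.028,0.028,0,0,0,0],[-0.028,0.028,0,0,0,0],[-0.028,0.028,0,0,0,0]])

```text
time_s: 1.83
tool_pos: [0.4018, 0.2342, 0.3907]
orientation: [0.001, 0.776, 0.631, 0.003]
wrist_force: [0.9, 0.4, -0.2]
finger_gap: 0.0002
```

Run:
```python
from h import *
plan([.62,-.09,.38],13)
```

```text
t 1.83 pos [0.4018 0.2342 0.3907] F [ 0.9  0.4 -0.2] gap 0.0002
yaw x 78.19877035244079 world d [ 0.2182 -0.3242 -0.0107] tool d [-0.2727  0.2798  0.0114]
rot [ 0.17 -0.32 65.2 ]
```

Emit:
drive_tool(deltas=[[-0.028,0.028,0,0,0,0],[-0.028,0.028,0,0,0,0],[-0.028,0.028,0,0,0,0],[-0.028,0.028,0,0,0,0],[-0.028,0.028,0,0,0,0],[-0.028,0.028,0,0,0,0],[-0.028,0.028,0,0,0,0],[-0.028,0.028,0,0,0,7]])

```text
time_s: 2.5
tool_pos: [0.5799, -0.0471, 0.395]
orientation: [0.003, 0.814, 0.58, 0.007]
wrist_force: [0.5, 0.3, 0.2]
finger_gap: -0.0001
```

Emit:
drive_tool(deltas=[[0,0,0,0,0,7],[0,0,0,0,0,7],[0,0,0,0,0,7],[0,0,0,0,0,7],[0,0,0,0,0,7],[0,0,0,0,0,7],[0,0,0,0,0,7],[0,0,0,0,0,7]])

```text
time_s: 3.17
tool_pos: [0.5834, -0.0578, 0.3921]
orientation: [-0.0, 0.993, 0.117, 0.006]
wrist_force: [0.8, 0.2, 0.5]
finger_gap: -0.0002
```

```bash
cat >> h.py <<'E'
def wpose():
    s=arm.sense(); Rt=R.from_quat(np.roll(s['orientation'],-1)).as_matrix()
    T=np.eye(4);T[:3,:3]=Rt;T[:3,3]=s['tool_pos']
    return T@np.array(arm.calibration('wrist')['tool_from_camera'])
def wproj(T,P):
    c=arm.calibration('wrist'); q=(np.array(P).reshape(-1,3)-T[:3,3])@T[:3,:3]
    return np.c_[c['fx']*q[:,0]/q[:,2]+c['cx'],c['fy']*q[:,1]/q[:,2]+c['cy']]
def wray(T,px):
    c=arm.calibration('wrist'); return T[:3,3],T[:3,:3]@np.array([(px[0]-c['cx'])/c['fx'],(px[1]-c['cy'])/c['fy'],1])
def wz(T,px,z):
    o,d=wray(T,px); return o+d*(z-o[2])/d[2]
E
python3 - <<'E'
from h import *
plan([.62,-.09,.38],13)
T=wpose();np.save('T1.npy',T);save('wrist','w1');save('scene','s1')
for n in ['pawl_pad','gap_shaft','lever_grip']:
    print(n,[(np.round(k['location'],1),round(k['score'],2)) for k in arm.landmark_of(n,'wrist')][:3])
print(wproj(T,[[.645,-.084,.253],[.5087,-.1619,.2657],[.6309,-.0893,.155]]))
E
```

```text
t 3.17 pos [ 0.5834 -0.0578  0.3921] F [0.8 0.2 0.5] gap -0.0002
yaw x 13.472353219645852 world d [ 0.0366 -0.0322 -0.0121] tool d [0.0279 0.0398 0.0125]
rot [ 0.04 -0.66  0.47]
pawl_pad [(array([376.8, 241. ]), 0.6)]
gap_shaft [(array([352.8, 209.2]), 0.87)]
lever_grip [(array([188.8, 299.6]), 0.68)]
[[383.13687015 242.11772315]
 [191.41438544 301.59351071]
 [350.9183365  207.64913472]]
```

View pics/w1.png

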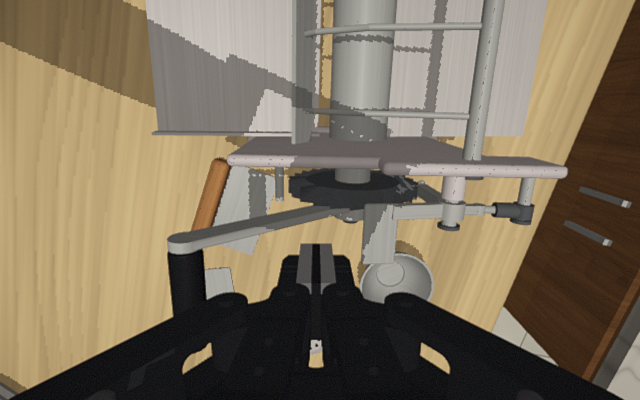

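```bash
python3 - <<'E'
from h import *
T=np.load('T1.npy')
cs=[(366,204),(393,204),(363,262),(397,264)]
for p in cs+[(379.5,233.5),(376.8,241)]: print(p,wz(T,p,.253))
print(wproj(T,[[.6309,-.0893,.155]]))
for p in [(187,246)]: print('g0',wz(T,p,.2657+.013))
E
python3 -c "
import cv2;w=cv2.imread('pics/w1.png');cv2.imwrite('pics/w1z.png',cv2.resize(w[140:320,150:450],None,fx=2.6,fy=2.6,interpolation=cv2.INTER_CUBIC))"
```

```text
(366, 204) [ 0.62337234 -0.0568835   0.253     ]
(393, 204) [ 0.64348604 -0.05215577  0.253     ]
(363, 262) [ 0.6341108  -0.10414756  0.253     ]
(397, 264) [ 0.66121637 -0.09963915  0.253     ]
(379.5, 233.5) [ 0.64017016 -0.07767472  0.253     ]
(376.8, 241) [ 0.63986399 -0.08422745  0.253     ]
[[350.9183365  207.64913472]]
g0 [ 0.50245835 -0.10928637  0.2787    ]
```

View pics/w1z.png

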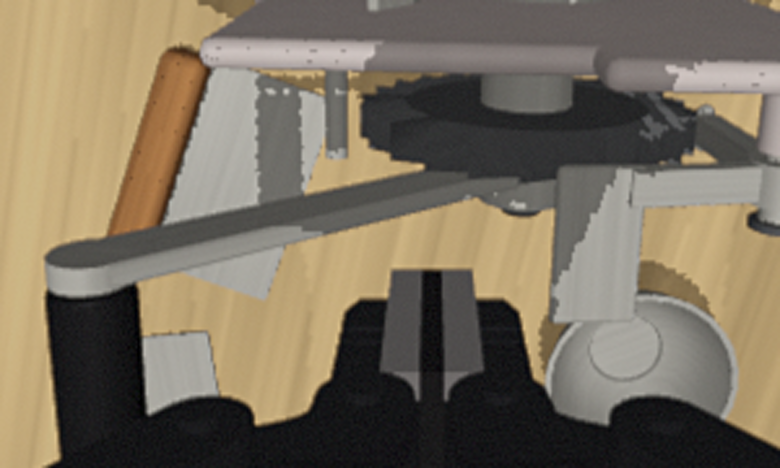

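Emit:
drive_tool(deltas=[[0.013,0.009,0.01,0,0,0],[0.013,0.009,0.015,0,0,0],[0.013,0.009,0.02,0,0,0],[0.012,0.009,0.02,0,-0.6,0],[0,0,0.015,0,0,0],[0,0,0.01,0,0,0],[0,0,0,0,0,0]])

```text
time_s: 4.0
tool_pos: [0.6462, -0.0808, 0.3031]
orientation: [0.002, 0.992, 0.129, 0.004]
wrist_force: [0.3, -0.3, 0.3]
finger_gap: -0.0001
```

Run:
```python
from h import *
plan([.642,-.082,.28],13)
T=wpose();save('wrist','w2');save('scene','s2')
s=cv2.imread('pics/s2.png');cv2.imwrite('pics/s2z.png',cv2.resize(s[140:280,210:350],None,fx=4,fy=4,interpolation=cv2.INTER_CUBIC))
```

```text
t 4.0 pos [ 0.6462 -0.0808  0.3031] F [ 0.3 -0.3  0.3] gap -0.0001
yaw x 14.85518219286306 world d [-0.0042 -0.0012 -0.0231] tool d [-0.0045 -0.      0.023 ]
rot [ 0.23 -0.41  1.85]
```

View pics/w2.png

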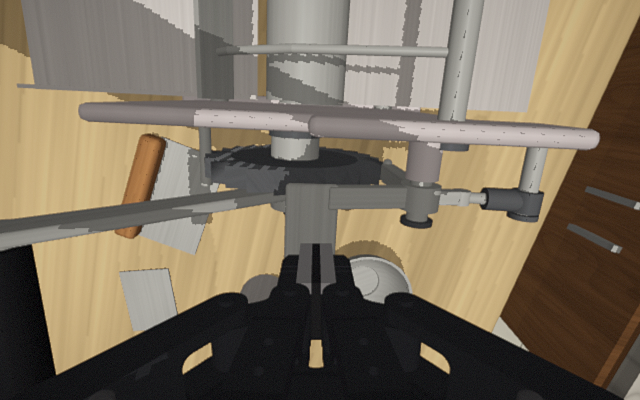

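View pics/s2z.png

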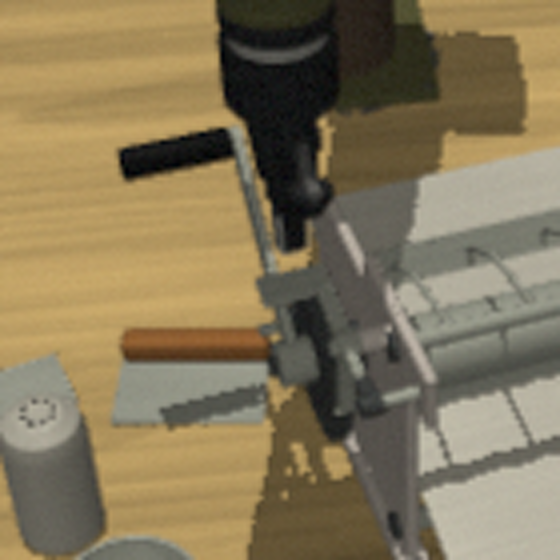

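Run:
```python
from h import *
plan([.642,-.082,.28],13)
T=wpose()
for p in [(286,184),(330,184),(284,255),(337,255)]: print(wz(T,p,.253))
```

```text
t 4.1 pos [ 0.6468 -0.0808  0.306 ] F [-0.1 -0.2 -0.4] gap -0.0
yaw x 14.830802383535573 world d [-0.0048 -0.0012 -0.026 ] tool d [-0.0052 -0.0002  0.0259]
rot [ 0.32 -0.61  1.83]
[ 0.62498358 -0.05782498  0.253     ]
[ 0.64628762 -0.0522624   0.253     ]
[ 0.63296041 -0.09577537  0.253     ]
[ 0.66020344 -0.08872592  0.253     ]
```

Emit:
drive_tool(deltas=[[-0.005,0.001,0.01,0,-0.5,0],[0,0,0.01,0,0,0],[0,0,0.004,0,0,0],[0,0,0.004,0,0,0]])

```text
time_s: 4.43
tool_pos: [0.6432, -0.0835, 0.2822]
orientation: [0.004, 0.992, 0.13, 0.006]
wrist_force: [0.3, 0.4, 0.5]
finger_gap: -0.0003
```

Emit:
drive_tool(deltas=[[0,0,0.003,0,0,0],[0,0,0.003,0,0,0]])

```text
time_s: 4.6
tool_pos: [0.6431, -0.0834, 0.2759]
orientation: [0.005, 0.992, 0.13, 0.006]
wrist_force: [0.1, -0.2, -0.6]
finger_gap: 0.0
```

Emit:
drive_tool(deltas=[[0,0,0.003,0,0,0],[0,0,0.003,0,0,0]])

```text
time_s: 4.77
tool_pos: [0.6432, -0.0834, 0.2696]
orientation: [0.005, 0.991, 0.13, 0.006]
wrist_force: [-0.1, -0.2, 0.3]
finger_gap: 0.0002
```

Emit:
drive_tool(deltas=[[0,0,0.003,0,0,0],[0,0,0.003,0,0,0]])

```text
time_s: 4.93
tool_pos: [0.6434, -0.0835, 0.2635]
orientation: [0.005, 0.991, 0.13, 0.006]
wrist_force: [0.9, -1.5, 0.0]
finger_gap: -0.0004
```

Run:
```python
from h import *
plan([.642,-.082,.28],13)
save('wrist','w3');save('scene','s3')
s=cv2.imread('pics/s3.png');s=cv2.resize(s[160:260,230:330],None,fx=4,fy=4,interpolation=cv2.INTER_CUBIC)
w=cv2.imread('pics/w3.png')[100:350,200:450];w=cv2.resize(w,(400,400));cv2.imwrite('pics/c3.png',np.hstack([s,w]))
```

```text
t 4.93 pos [ 0.6434 -0.0835  0.2635] F [ 0.9 -1.5  0. ] gap -0.0004
yaw x 14.943731685695282 world d [-0.0014  0.0015  0.0165] tool d [-0.0008 -0.0016 -0.0165]
rot [ 0.62 -0.65  1.94]
```

View pics/c3.png

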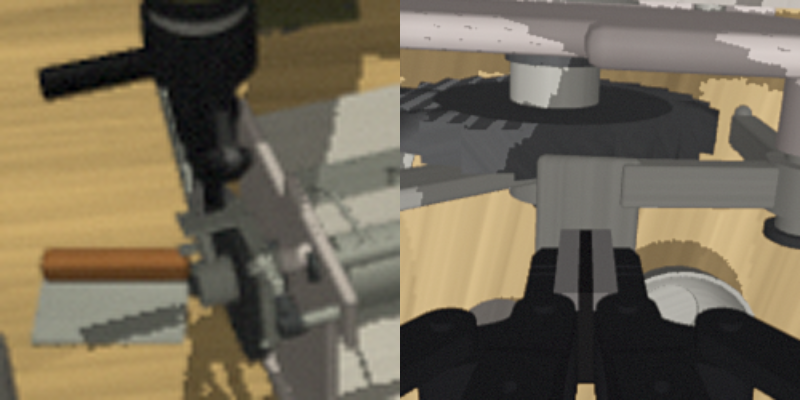

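```bash
python3 - <<'E'
from h import *
T=wpose(); s=arm.sense(); Rt=R.from_quat(np.roll(s['orientation'],-1)).as_matrix()
t=lambda v:s['tool_pos']+Rt@np.array(v)
print('tip back edge',wproj(T,[t([0,-.011,.022]),t([0,.011,.022]),t([0,-.011,.010]),t([0,-.011,0])]))
print(t([0,0,.022]))
P=np.array([.642,-.080,.253]); u=np.array([np.cos(.23),np.sin(.23),0]);v=np.array([-u[1],u[0],0])
for z in (.253,.24): print(wproj(T,[P*[1,1,0]+[0,0,z]+a*u*.014+b*v*.026 for a,b in ((-1,1),(1,1),(-1,-1),(1,-1))]).round(0).tolist())
print('scene tip',proj('scene',t([0,0,.022])),'pad',proj('scene',P))
E
python3 -c "
import cv2;w=cv2.imread('pics/w3.png');cv2.imwrite('pics/w3z.png',cv2.resize(w[180:300,240:400],None,fx=5,fy=5,interpolation=cv2.INTER_CUBIC))"
```

```text
tip back edge [[317.70044201 239.13650024]
 [317.67389129 284.93561662]
 [317.84710777 250.61164252]
 [317.98894139 261.70871734]]
[ 0.64332302 -0.08359011  0.24070709]
[[283.0, 205.0], [356.0, 207.0], [282.0, 323.0], [348.0, 324.0]]
[[285.0, 196.0], [352.0, 198.0], [285.0, 305.0], [346.0, 306.0]]
scene tip [[282.16321592 211.50710865]] pad [[283.16732844 207.87350188]]
```

View pics/w3z.png

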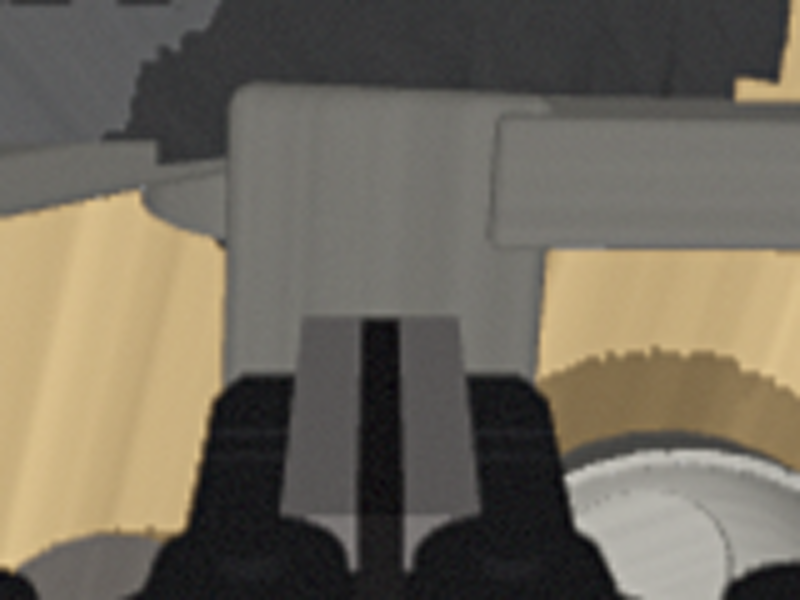

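Emit:
drive_tool(deltas=[[0,0,0.003,0,0,0],[0,0,0,0,0,0]])

```text
time_s: 5.2
tool_pos: [0.6432, -0.0834, 0.2594]
orientation: [0.004, 0.991, 0.13, 0.006]
wrist_force: [-0.6, -0.7, -1.1]
finger_gap: 0.0001
```

Emit:
drive_tool(deltas=[[0,0,0.003,0,0,0],[0,0,0,0,0,0]])

```text
time_s: 5.37
tool_pos: [0.6434, -0.0835, 0.2562]
orientation: [0.005, 0.991, 0.13, 0.006]
wrist_force: [-0.9, -0.2, -0.2]
finger_gap: 0.0002
```

Run:
```python
from h import *
plan([.642,-.082,.28],13)
save('wrist','w4');save('scene','s4')
s=cv2.imread('pics/s4.png');s=cv2.resize(s[160:260,230:330],None,fx=4,fy=4,interpolation=cv2.INTER_CUBIC)
w=cv2.imread('pics/w4.png')[180:300,240:400];w=cv2.resize(w,(400,300));cv2.imwrite('pics/c4.png',np.hstack([s,np.pad(w,((0,100),(0,0),(0,0)))]))
```

```text
t 5.37 pos [ 0.6434 -0.0835  0.2562] F [-0.9 -0.2 -0.2] gap 0.0002
yaw x 14.943107167894235 world d [-0.0014  0.0015  0.0238] tool d [-0.0007 -0.0016 -0.0238]
rot [ 0.59 -0.61  1.94]
```

View pics/c4.png

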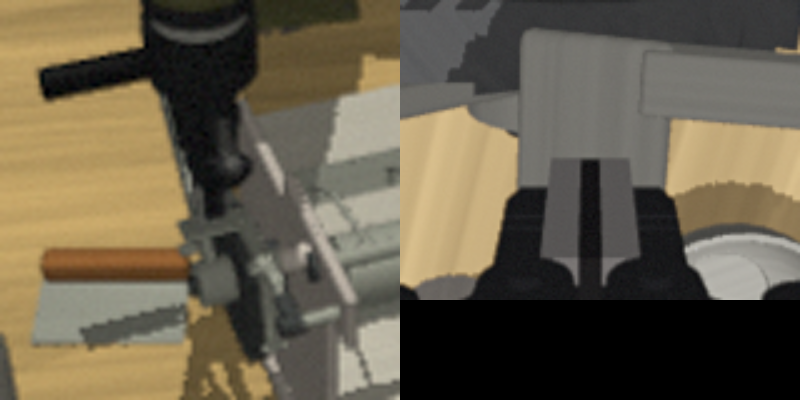

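Emit:
drive_tool(deltas=[[0,0,0.003,0,0,0],[0,0,0,0,0,0]])

```text
time_s: 5.63
tool_pos: [0.6439, -0.0836, 0.2541]
orientation: [0.005, 0.991, 0.13, 0.007]
wrist_force: [0.2, -0.6, -0.3]
finger_gap: 0.0
```

Emit:
drive_tool(deltas=[[0,0,0.003,0,0,0],[0,0,0,0,0,0]])

```text
time_s: 5.8
tool_pos: [0.6444, -0.0837, 0.2517]
orientation: [0.005, 0.991, 0.13, 0.008]
wrist_force: [-0.4, -0.1, 0.6]
finger_gap: 0.0001
```

Run:
```python
from h import *
plan([.642,-.082,.28],13)
save('wrist','w5')
w=cv2.imread('pics/w5.png')[150:350,200:440];w4=cv2.imread('pics/w4.png')[150:350,200:440]
w3=cv2.imread('pics/w3.png')[150:350,200:440]
cv2.imwrite('pics/c5.png',np.hstack([w3,w4,w]))
```

```text
t 5.8 pos [ 0.6444 -0.0837  0.2517] F [-0.4 -0.1  0.6] gap 0.0001
yaw x 14.944190872191353 world d [-0.0024  0.0017  0.0283] tool d [-0.0015 -0.002  -0.0284]
rot [ 0.68 -0.79  1.94]
```

View pics/c5.png

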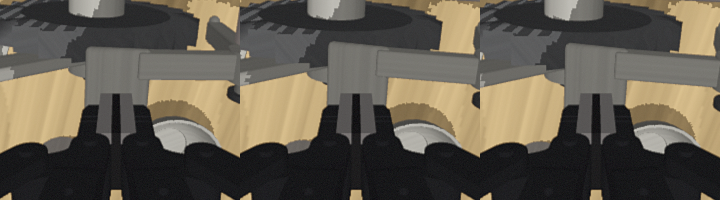

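Emit:
drive_tool(deltas=[[0,0,-0.01,0,0,0],[0,0,-0.015,0,0,0],[0,0,-0.02,0,0,0],[0,-0.01,-0.02,0,0,0],[0,-0.01,0,0,0,0]])

```text
time_s: 6.27
tool_pos: [0.6372, -0.0647, 0.319]
orientation: [0.005, 0.992, 0.129, 0.005]
wrist_force: [-0.4, -1.1, 1.7]
finger_gap: 0.0002
```

Run:
```python
from h import *
plan([.642,-.082,.28],13)
T=wpose();np.save('T6.npy',T);w=save('wrist','w6')[:,:,::-1];s=save('scene','s6')[:,:,::-1]
s=cv2.resize(s[160:260,230:330],None,fx=4,fy=4,interpolation=cv2.INTER_CUBIC)
w=cv2.resize(w[100:300,200:400],(400,400));cv2.imwrite('pics/c6.png',np.hstack([s,w]))
P=np.array([.642,-.080,.253]); u=np.array([np.cos(.23),np.sin(.23),0]);v=np.array([-u[1],u[0],0])
for z in (.253,.24,.228): print(wproj(T,[P*[1,1,0]+[0,0,z]+a*u*.014+b*v*.026 for a,b in ((-1,1),(1,1),(-1,-1),(1,-1))]).round(0).tolist())
```

```text
t 6.27 pos [ 0.6372 -0.0647  0.319 ] F [-0.4 -1.1  1.7] gap 0.0002
yaw x 14.807061382282583 world d [ 0.0048 -0.0173 -0.039 ] tool d [-0.0002  0.0176  0.0392]
rot [ 0.59 -0.54  1.8 ]
[[293.0, 209.0], [344.0, 210.0], [292.0, 293.0], [340.0, 293.0]]
[[294.0, 202.0], [342.0, 203.0], [294.0, 281.0], [338.0, 282.0]]
[[295.0, 196.0], [341.0, 197.0], [295.0, 272.0], [337.0, 273.0]]
```

View pics/c6.png

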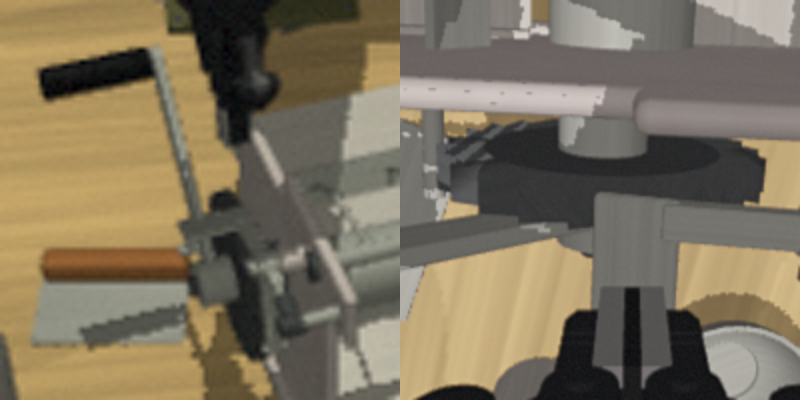

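Emit:
drive_tool(deltas=[[0,0,-0.02,0,0,0],[-0.024,0.01,-0.005,0,0,0],[-0.025,0.01,0,0,0,0],[-0.025,0.01,0,0,0,0],[-0.025,0.01,0,0,0,0],[-0.025,0.01,0,0.5,-0.5,1.8],[-0.02,0.01,0,0,0,0],[0,0,0,0,0,0]])

```text
time_s: 7.03
tool_pos: [0.5034, -0.159, 0.3259]
orientation: [-0.003, 0.993, 0.117, -0.012]
wrist_force: [1.3, -0.5, -0.1]
finger_gap: -0.0001
```

Run:
```python
from h import *
plan([.51,-.163,.32],13)
T=wpose();np.save('T7.npy',T);w=save('wrist','w7');s=save('scene','s7')[:,:,::-1];save('top','t7')
for c in ('wrist','scene','top'):
  for n in ['lever_grip','pawl_pad','gap_shaft']:
    print(c,n,[(np.round(k['location'],1),round(k['score'],2)) for k in arm.landmark_of(n,c)][:2])
print(wproj(T,[[.5087,-.1619,.2657],[.499,-.12,.2657],[.642,-.08,.228]]))
cv2.imwrite('pics/s7z.png',cv2.resize(s[140:280,210:350],None,fx=4,fy=4,interpolation=cv2.INTER_CUBIC))
```

```text
t 7.03 pos [ 0.5034 -0.159   0.3259] F [ 1.3 -0.5 -0.1] gap -0.0001
yaw x 13.461021236561255 world d [ 0.0066 -0.004  -0.0059] tool d [0.0057 0.0055 0.0057]
rot [-0.54  1.37  0.45]
wrist lever_grip [(array([324.2, 233. ]), 0.62)]
wrist pawl_pad []
wrist gap_shaft [(array([494.2, 146.3]), 0.66)]
scene lever_grip [(array([185.4, 280.7]), 0.47)]
scene pawl_pad [(array([279.9, 214.8]), 0.76)]
scene gap_shaft [(array([280.7, 228.2]), 0.64)]
top lever_grip [(array([392.5, 201.8]), 0.67)]
top pawl_pad [(array([366.2, 165.7]), 0.48), (array([384.4, 216.8]), 0.36)]
top gap_shaft [(array([366.6, 174.5]), 0.81), (array([213.9, 251.7]), 0.38)]
[[328.25427097 239.29150079]
 [329.57492555 160.9510401 ]
 [575.81659987 142.37046816]]
```

View pics/w7.png

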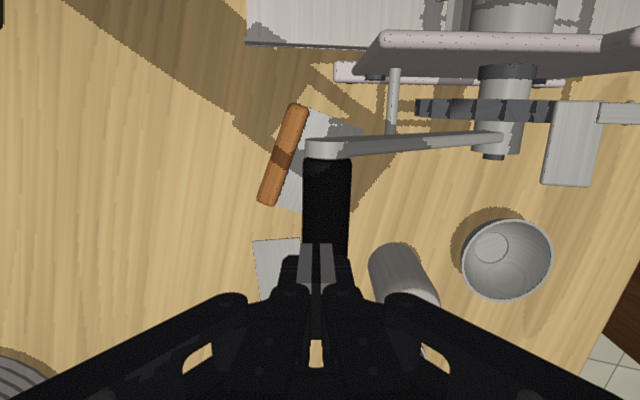

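View pics/s7z.png

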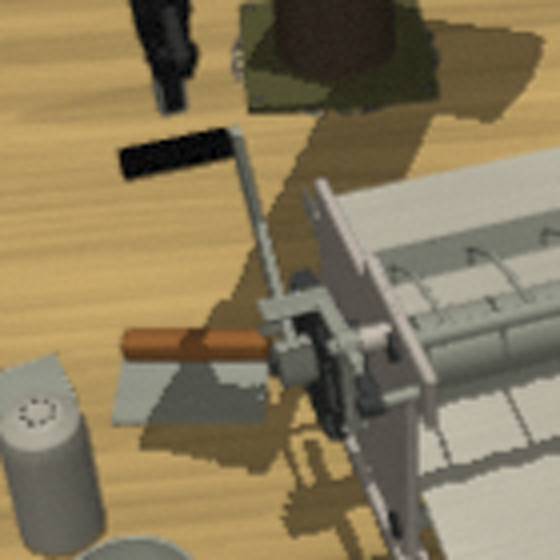

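Emit:
drive_tool(deltas=[[0.005,0.006,0.005,-0.5,1.4,0],[0,0,0.008,0,0,0],[0,0,0.008,0,0,0],[-0.002,0,0.004,0,0,0],[-0.003,0,0.004,0,0,0]])

```text
time_s: 8.05
tool_pos: [0.5085, -0.1624, 0.298]
orientation: [0.0, 0.993, 0.12, 0.003]
wrist_force: [-0.9, -0.2, 7.1]
finger_gap: -0.0001
```

Emit:
drive_tool(deltas=[[-0.003,0,0.004,0,0,0],[-0.003,0,0.004,0,0,0],[-0.003,0,0.004,0,0,0]])

```text
time_s: 8.3
tool_pos: [0.5007, -0.1641, 0.2886]
orientation: [0.0, 0.993, 0.12, 0.006]
wrist_force: [2.2, 2.2, 4.5]
finger_gap: 0.0001
```

Run:
```python
from h import *
plan([.5,-.165,.28],13)
w=save('wrist','w8')[:,:,::-1];s=save('scene','s8')[:,:,::-1]
s=cv2.resize(s[150:270,210:330],(400,400),interpolation=cv2.INTER_CUBIC)
w=cv2.resize(w[60:310,200:450],(400,400));cv2.imwrite('pics/c8.png',np.hstack([s,w]))
```

```text
t 8.3 pos [ 0.5007 -0.1641  0.2886] F [2.2 2.2 4.5] gap 0.0001
yaw x 13.766841509754808 world d [-0.0007 -0.0009 -0.0086] tool d [-0.001   0.0007  0.0086]
rot [ 0.12 -0.65  0.77]
```

View pics/c8.png

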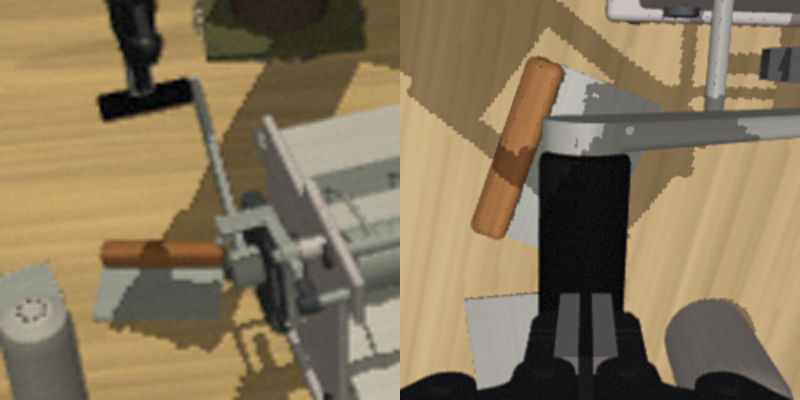

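Emit:
drive_tool(deltas=[[-0.005,0,0.008,0,0,0],[-0.005,0,0.008,0,0,0],[-0.004,0,0.008,0,0,0],[-0.004,0,0.008,0,0,0]])

```text
time_s: 8.73
tool_pos: [0.4833, -0.168, 0.2609]
orientation: [0.001, 0.993, 0.12, 0.007]
wrist_force: [0.4, 1.6, 6.7]
finger_gap: 0.0003
```

Emit:
drive_tool(deltas=[[-0.003,0,0.008,0,0,0],[-0.003,0,0.008,0,0,0],[-0.002,0,0.008,0,0,0],[-0.002,0,0.008,0,0,0]])

```text
time_s: 9.07
tool_pos: [0.4715, -0.1705, 0.2315]
orientation: [0.001, 0.993, 0.12, 0.005]
wrist_force: [-1.9, 1.9, 7.0]
finger_gap: -0.0002
```

Run:
```python
from h import *
plan([.4680,-.1715,.16],13)
w=save('wrist','w9')[:,:,::-1];s=save('scene','s9')[:,:,::-1]
s=cv2.resize(s[150:270,210:330],(400,400),interpolation=cv2.INTER_CUBIC)
w=cv2.resize(w[60:310,200:450],(400,400));cv2.imwrite('pics/c9.png',np.hstack([s,w]))
```

```text
t 9.07 pos [ 0.4715 -0.1705  0.2315] F [-1.9  1.9  7. ] gap -0.0002
yaw x 13.833780647466318 world d [-0.0035 -0.001  -0.0715] tool d [-0.0043 -0.0001  0.0715]
rot [ 0.15 -0.52  0.83]
```

View pics/c9.png

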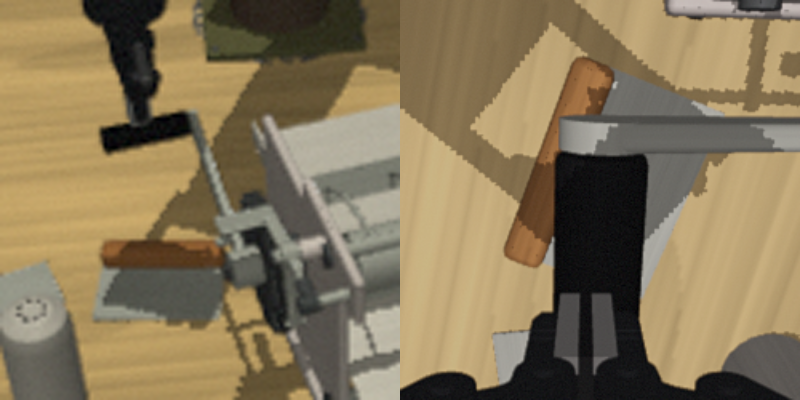

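Emit:
drive_tool(deltas=[[0,0,0.009,0,0,0],[0,0,0.009,0,0,0],[0,0,0.009,0,0,0],[0,0,0.009,0,0,0],[0,0,0.009,0,0,0],[0,0,0.009,0,0,0],[0,0,0.009,0,0,0]])

```text
time_s: 9.75
tool_pos: [0.4679, -0.1726, 0.1715]
orientation: [0.002, 0.993, 0.121, -0.002]
wrist_force: [-0.7, 1.4, 5.3]
finger_gap: 0.0
```

Run:
```python
from h import *
plan([.4720,-.1715,.1465],13)
w=save('wrist','w10')[:,:,::-1];s=save('scene','s10')[:,:,::-1]
s=cv2.resize(s[150:270,210:330],(400,400),interpolation=cv2.INTER_CUBIC)
w=cv2.resize(w[60:310,200:450],(400,400));cv2.imwrite('pics/c10.png',np.hstack([s,w]))
```

```text
t 9.75 pos [ 0.4679 -0.1726  0.1715] F [-0.7  1.4  5.3] gap 0.0
yaw x 13.853068126260608 world d [ 0.0041  0.0011 -0.025 ] tool d [ 0.0044 -0.0002  0.025 ]
rot [0.21 0.27 0.85]
```

View pics/c10.png

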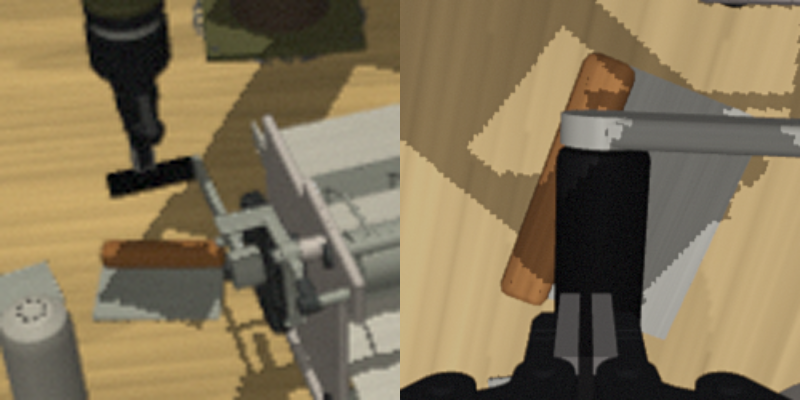

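Emit:
drive_tool(deltas=[[0.001,0,0.006,0,0,0],[0.001,0,0.006,0,0,0],[0.001,0,0.006,0,0,0]])

```text
time_s: 10.1
tool_pos: [0.4698, -0.1725, 0.1541]
orientation: [0.002, 0.993, 0.121, -0.005]
wrist_force: [-3.3, 1.2, 7.0]
finger_gap: 0.0001
```

Emit:
drive_tool(deltas=[[0.001,0,0.004,0,0,0],[0.001,0,0.004,0,0,0]])

```text
time_s: 10.27
tool_pos: [0.4712, -0.1723, 0.1479]
orientation: [0.002, 0.993, 0.121, -0.006]
wrist_force: [-14.5, 4.2, 33.9]
finger_gap: 0.0001
```

Emit:
drive_tool(deltas=[[0.0,0,0.003,0,0,0],[0.0,0,0.003,0,0,0]])

```text
time_s: 10.43
tool_pos: [0.471, -0.1723, 0.1481]
orientation: [0.001, 0.993, 0.121, -0.009]
wrist_force: [-8.5, 5.1, 17.7]
finger_gap: 0.0004
```

Emit:
drive_tool(deltas=[[0.0,0,0.002,0,0,0],[0.0,0,0.002,0,0,0]])

```text
time_s: 10.6
tool_pos: [0.4709, -0.1723, 0.1483]
orientation: [0.001, 0.993, 0.122, -0.01]
wrist_force: [-4.8, 2.4, 10.8]
finger_gap: 0.0001
```

Emit:
drive_tool(deltas=[[0,0,-0.01,0,0,0],[0,0,-0.03,0,0,0],[0,0,-0.04,0,0,0],[0,0,-0.04,0,0,0],[0,-0.02,-0.02,0,0,0],[-0.02,0,-0.02,0,0,0],[0,0,0,0,0,0]])

```text
time_s: 11.18
tool_pos: [0.4481, -0.1559, 0.315]
orientation: [-0.0, 0.992, 0.122, -0.013]
wrist_force: [1.3, -0.9, 0.5]
finger_gap: -0.0
```

```bash
cat > chk.py <<'E'
from h import *
import fit
plan([.4720,-.1715,.1465],13)
T=wpose()
w=save('wrist','w11');s=save('scene','s11')[:,:,::-1];t=save('top','t11')[:,:,::-1]
for c in ('scene','top'):
  for n in ['lever_grip','pawl_pad']:
    print(c,n,[(np.round(k['location'],1),round(k['score'],2)) for k in arm.landmark_of(n,c)][:2])
for q in (1.1,1.2):
    P=fit.pts([.6309,-.0893,.2294,q]); print(q,[(k,proj('scene',P[k])[0].round(1),proj('top',P[k])[0].round(1),wproj(T,P[k])[0].round(0)) for k in ('g0','gc','g1')])
p=[.6309,-.0893]
print('pad clear',proj('scene',[[.642,-.0845,.228]]),'in',proj('scene',[[.645,-.084,.253]]))
s=cv2.resize(s[150:270,210:330],(400,400),interpolation=cv2.INTER_CUBIC)
t=cv2.resize(t[120:240,330:450],(400,400),interpolation=cv2.INTER_CUBIC)
cv2.imwrite('pics/c11.png',np.hstack([s,t]))
E
python3 chk.py | grep -v '^0.[12]'
```

```text
t 11.18 pos [ 0.4481 -0.1559  0.315 ] F [ 1.3 -0.9  0.5] gap -0.0
yaw x 14.013064788322442 world d [ 0.0239 -0.0156 -0.1685] tool d [0.0237 0.0216 0.1679]
rot [-0.2   1.48  1.01]
scene lever_grip [(array([256. , 206.8]), 0.78)]
scene pawl_pad [(array([280.9, 216.5]), 0.56)]
top lever_grip [(array([387.6, 216.7]), 0.61)]
top pawl_pad [(array([370.4, 164.7]), 0.6)]
1.1 [('g0', array([266.6, 200.9]), array([377. , 222.4]), array([346., 155.])), ('gc', array([254. , 203.9]), array([389.2, 219.7]), array([344., 203.])), ('g1', array([241.5, 206.9]), array([401.1, 217.1]), array([342., 247.]))]
1.2 [('g0', array([267.2, 205.3]), array([376.2, 222. ]), array([348., 152.])), ('gc', array([254.8, 208.4]), array([388.3, 219.4]), array([347., 198.])), ('g1', array([242.4, 211.4]), array([400.1, 216.8]), array([345., 240.]))]
pad clear [[282.04899797 214.49970737]] in [[281.82862551 208.6997986 ]]
```

View pics/c11.png

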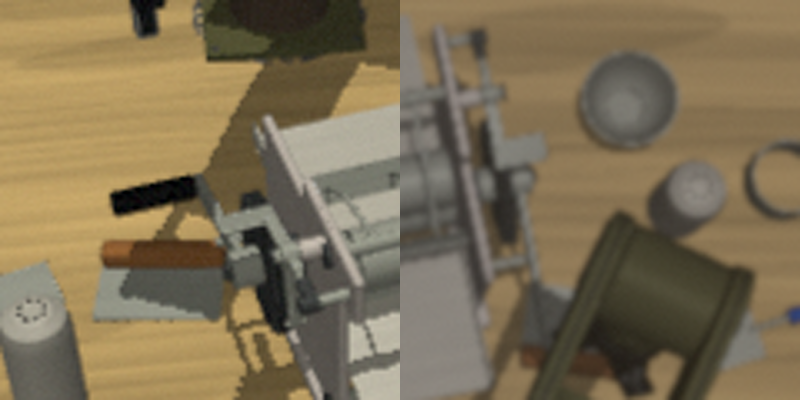

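View pics/w11.png

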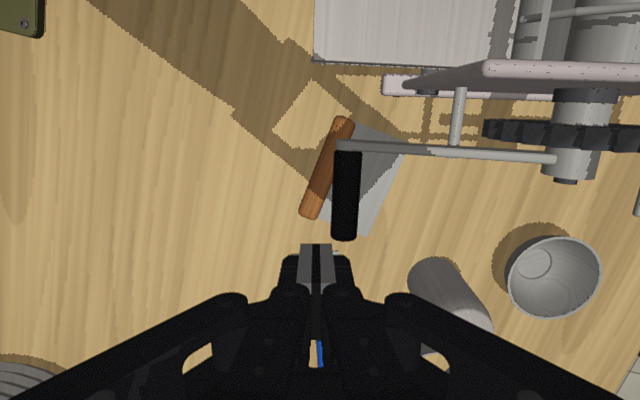

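```bash
python3 -c "
from workcell import arm
print(arm.sign_off(), arm.sense()['time_s'])"
```

```text
the job is handed in; nothing more can be done
the job is handed in; nothing more can be done
```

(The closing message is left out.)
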